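# Put returned air-conditioning spares back in their stock trays

## Task

Put the five loose spare parts on the counter back into the three grey stock trays, each with its own kind as shown by the sample already standing in the tray: both pipe caps, both capacitors and the brass flare nut. Stand every part upright on the tray floor, except that the small pipe cap goes on top of the large one, both mouth down and centred, like the sample pair. Leave the tape roll where it is.

Things in the scene. Friction and masses are not known exactly. Their poses are not given: they have to be found in the camera images.
- pipecap_large_center (a point): Loose copper pipe end cap, a plain round cup standing mouth down: 58 mm outer diameter, 42 mm high, wall 3 mm, flat closed top 4 mm thick. Point on its axis half-way up (21 mm above the rim it stands on), z up out of the closed top. The wider of the two loose caps.
- pipecap_small_center (a point): Loose copper pipe end cap, a plain round cup standing mouth down: 44 mm outer diameter, 42 mm high, wall 3 mm, flat closed top 4 mm thick. Point on its axis half-way up (21 mm above the rim it stands on), z up out of the closed top. The narrower of the two loose caps. Grip it in its upper half, so that the fingers clear the wider cap under it.
- capacitor_wide_center (a point): Loose motor run capacitor: upright aluminium can 46 mm in diameter, 56 mm high, with a black top disc and two small brass blades standing 8 mm above it. Point on its axis half-way up the can (28 mm above its underside), z up.
- capacitor_slim_center (a point): Loose motor run capacitor: upright aluminium can 36 mm in diameter, 60 mm high, with a black top disc and two small brass blades standing 8 mm above it. Point on its axis half-way up the can (30 mm above its underside), z up.
- flare_nut_center (a point): Loose brass flare nut: hollow hexagon 36 mm across flats (flats face its own +x and -x and every 60 deg from there), 30 mm high, with a round neck of about 27 mm diameter and 10 mm height on top. Stands neck up. Point on its axis half-way up the whole (20 mm above its underside), z up.
- tray_caps: Fixed open grey plastic tray, 120 mm (x) by 220 mm (y), lip 16 mm high, wall 4 mm, floor 4 mm thick. Origin at the centre of its underside, z up. Fixed to it at y = +80 mm (x = 0) stands a sample of its stock, not to be moved: a pair of copper pipe caps mouth down, a 44 mm one on a 58 mm one, 84 mm high together. The floor from y = -106 to about y = +50 mm is free.
- tray_capacitors: Fixed open grey plastic tray, 120 mm (x) by 220 mm (y), lip 16 mm high, wall 4 mm, floor 4 mm thick. Origin at the centre of its underside, z up. Fixed to it at y = +80 mm (x = 0) stands a sample of its stock, not to be moved: one capacitor of 40 mm diameter, 68 mm high over the blades. The floor from y = -106 to about y = +50 mm is free, room for two capacitors side by side along y.
- tray_nuts: Fixed open grey plastic tray, 120 mm (x) by 220 mm (y), lip 16 mm high, wall 4 mm, floor 4 mm thick. Origin at the centre of its underside, z up. Fixed to it at y = +80 mm (x = 0) stands a sample of its stock, not to be moved: one brass flare nut, 40 mm high. The floor from y = -106 to about y = +50 mm is free.
- tape_roll_center (a point): Bystander: white tape roll lying flat, 68 mm outer and 40 mm inner diameter, 19 mm high. Point at its centre half-way up. Loose, to be left alone.
Not all that is in view belongs to the job. What is shaped like the part that bears pipecap_small_center but blue or turquoise is not meant.

How it is judged:
At the end, for the whole second after the job is handed in: Large cap mouth down on the cap tray floor, small cap mouth down on it, centred within 10 mm; both capacitors on their tray floor, the nut neck up on its own (heights within 5 mm, tilt under 0.12 rad); all released and at rest; tape roll shifted under 25 mm (x of pipecap_large_center in the frame of tray_caps between -0.045 and 0.045 m and y of pipecap_large_center in the frame of tray_caps between -0.1 and 0.1 m and z of pipecap_large_center in the frame of tray_caps between 0.02 and 0.03 m and x of capacitor_wide_center in the frame of tray_capacitors between -0.045 and 0.045 m and y of capacitor_wide_center in the frame of tray_capacitors between -0.1 and 0.1 m and z of capacitor_wide_center in the frame of tray_capacitors between 0.027 and 0.037 m and x of capacitor_slim_center in the frame of tray_capacitors between -0.045 and 0.045 m and y of capacitor_slim_center in the frame of tray_capacitors between -0.1 and 0.1 m and z of capacitor_slim_center in the frame of tray_capacitors between 0.029 and 0.039 m and x of flare_nut_center in the frame of tray_nuts between -0.045 and 0.045 m and y of flare_nut_center in the frame of tray_nuts between -0.1 and 0.1 m and z of flare_nut_center in the frame of tray_nuts between 0.019 and 0.029 m and z of pipecap_small_center in the frame of pipecap_large_center between 0.037 and 0.047 m and horizontal distance between pipecap_small_center and pipecap_large_center below 0.01 m and angle between each of pipecap_large_center, pipecap_small_center, capacitor_wide_center, capacitor_slim_center, flare_nut_center's own z axis and vertical below 0.12 rad and linear speed of each of pipecap_large, pipecap_small, capacitor_wide, capacitor_slim, flare_nut below 0.02 m/s); the robot touches nothing.
It fails at once if the tape roll is shifted more than 25 mm (distance of tape_roll_center from where it was at the start of the episode above 0.025 m).
It also fails if it takes over 128 s, if anything falls off the work surface, if the arm or the gripper's body presses on something with over 40 N, if the wrist force passes 120 N, or if a joint passes its speed limit or range.

## Robot

A 6-joint arm with a two-finger parallel gripper is mounted at the origin on the work surface. World frame = base frame: x ahead of the robot, y to its left, z up, the work surface at z = 0. Lengths are in m, angles in rad, forces in N, time in s.
With the tool pointing down it reaches from about 0.25 to 0.85 m from the base axis. Payload 12.5 kg.
Tool frame: the origin (TCP) lies where the fingers leave the gripper's body, on its centre line; the fingertips stand 84 mm ahead of it and the grasp point (between the pads) lies 65 mm ahead of it (r.tcp_to_grasp is the x of the grasp point in the tool frame, in m); x points along the fingers, z is the direction in which the jaws open and shut, and the axes are right-handed (so a half turn about x gives the same grasp; the last joint's range is limited). The gripper opens to 93 mm and grips with 3 to 60 N. Pads are 15 mm wide; open, the fingers measure 128 mm over their backs; the gripper's body (75 mm by 188 mm) begins 65 mm behind the grasp point.
Start: joints at [-1.287, 0.351, 1.652, -0, 1.139, -0.085], TCP at [0.198, -0.513, 0.303] pointing down, gripper open.
Joint ranges: [-2.75, 2.75], [-0.79, 2.1], [0.01, 2.65], [-1.57, 4.71], [0.07, 3.14], [-2.87, 2.87]. Speed limits (rad/s): [2.22, 2.22, 2.79, 3.14, 3.14, 3.14].

## Interface

Orientations are given as a rotation vector (axis times angle).
In Python, from rig import r, eyes gives the robot as it stands. The module is installed in compiled form; this text tells all that it offers.
- The arm moves only by the tool play_rows, never from a script. Its argument "moves" is a list of rows, each a list of 3 entries, a list of its own where there are three numbers: the shift along the tool's x, y, z in mm, then the turn about the tool's x in rad, then the finger opening in mm, from 0 to 93. In form: [[[x, y, z], spin, jaw], ...]. A call has 1 to 20 rows; each row is the pose to reach, as a shift and turn from the pose commanded when the call began, along the tool's axes at that moment; what a row does not reach only later rows make up. A row lasts 1/8 s, in which the tool goes at most 62.5 mm and 10.7 degrees, less where a joint would pass 70% of its speed; a pose out of reach is approached as far as the arm can. A call with a gripper value outside its range is refused whole. The fingers move at their own pace and stop on an object; "force" is the grip in N (left out, the last holds). Time passes only in rows, so rows that repeat a pose let the fingers close. It gives the time, the measured TCP pose, the force and the opening at its end, in the units of the state.
- r.state(): the state, without advancing time (a new reading comes with each control period).
- eyes.snapshot(name): name is "scene" or "side" or "wrist"; returns a dict with "pixels" (400x640x3 uint8, red, green, blue), "depth" (400x640 float32, m along the optical axis (not along the pixel's ray), 0 where there is no reading), "fx", "fy", "cx", "cy" (pixels), "world_to_cam" (4x4, takes a point from world to camera coordinates); the wrist camera has in their place "tool_from_camera" (4x4, takes a point from camera to tool coordinates, whose origin is the TCP and whose axes are the tool frame's). Camera axes: x right, y up, looking along -z (the intrinsics and any distortion apply to the point x, -y, -z); pixel columns grow to the right and rows downward; lengths in m; the calibration is good to about 2 mm. The wrist camera is an equidistant fisheye: a pixel r from the principal point sees the ray r / f radians off the axis. A picture is of the moment at which its call begins: read the wrist's pose just before it.
- r.sign_off(): hands the job in, once; it reports no verdict.
The state is a dict: "time": time; "joint_positions": joint angles; "qd": joint speeds; "joint_efforts": joint torques, N m; "position": TCP position; "tcp_rot": TCP orientation; "contact_force": force on the tool from outside, world axes, zero at the start; "wrist_torque": the same for the moment, N m; "width": opening from 0.0 (shut) to 1.0 (fully open).
Only numpy, scipy, OpenCV 4.12 (cv2) and the standard library are available. Lean on these libraries where they do the work, as an engineer would, in place of code of your own. Each camera call takes 0.05 s, during which the arm holds its last target.

## Working session

There is one attempt and no reset: what is moved stays moved. The work goes in short steps, Python scripts to look and compute and a tool call to move; the robot and the scene stay as the last step left them, time stands still between calls to the robot, and variables do not carry over. Pictures are saved under pics/ and viewed, and the job is handed in when it is done.

Besides the shell and the picture viewer there is one more tool, called after "Request:" as a command line: name --argument value ..., lists and objects as JSON in quotes. play_rows: Moves the arm, as the interface text tells. Its arguments: {"type":"object","properties":{"moves":{"type":"array"},"force":{"type":"number"}},"required":["moves"]}

```bash
mkdir -p pics
python3 - <<'E'
from rig import r, eyes
import cv2,pickle
print(r.state(), r.tcp_to_grasp)
for n in ("scene","side","wrist"):
    s=eyes.snapshot(n); pickle.dump(s,open(n+".pkl","wb"))
    cv2.imwrite(f"pics/{n}0.png",s["pixels"][:,:,::-1])
    print(n,{k:v for k,v in s.items() if k not in("pixels","depth")})
E
```

```text
{'time': 0.0, 'joint_positions': array([-1.28661023e+00,  3.51252120e-01,  1.65242062e+00, -5.08017352e-06,
        1.13911748e+00, -8.45764601e-02]), 'qd': array([ 0.00141384, -0.00104549,  0.00037926, -0.00066417, -0.00086799,
       -0.00029956]), 'joint_efforts': array([ 5.65228640e-05, -4.97320747e+01, -2.85249513e+01,  6.99986424e-02,
        2.57638923e-02, -1.44534351e-04]), 'position': array([ 0.19821886, -0.51277242,  0.302194  ]), 'tcp_rot': array([ 0.9341582 ,  1.3623423 , -0.93291237]), 'contact_force': array([ 0.52866423, -0.09208282,  0.1518965 ]), 'wrist_torque': array([ 0.02054365, -0.00679497, -0.01246311]), 'width': 1.00141600208784} 0.0653
scene {'fx': 395.40671058771005, 'fy': 395.40671058771005, 'cx': 313.28759373301375, 'cy': 199.14005388287478, 'world_to_cam': array([[ 0.87166931,  0.48984455,  0.01565044, -0.4414994 ],
       [-0.27981348,  0.47119794,  0.83646693,  0.08990105],
       [ 0.40236431, -0.73350175,  0.54779389, -1.24826499],
       [ 0.        ,  0.        ,  0.        ,  1.        ]])}
side {'fx': 512.9909276217261, 'fy': 512.9909276217261, 'cx': 317.95730109042756, 'cy': 196.8858595305647, 'world_to_cam': array([[-0.93238163, -0.36118439,  0.01450314,  0.44002423],
       [ 0.28939802, -0.72182466,  0.62866362, -0.20465033],
       [-0.21659476,  0.59035159,  0.7775421 , -1.24942083],
       [ 0.        ,  0.        ,  0.        ,  1.        ]])}
wrist {'fx': 309.70691628693146, 'fy': 309.70691628693146, 'cx': 322.49141252847977, 'cy': 197.97371063257953, 'tool_from_camera': array([[-1.42752385e-04,  2.79112816e-01, -9.60258307e-01,
        -8.06958535e-02],
       [-8.07828809e-04,  9.60257971e-01,  2.79112839e-01,
         7.77162527e-02],
       [ 9.99999664e-01,  8.15568348e-04,  8.83962585e-05,
        -1.31898580e-04],
       [ 0.00000000e+00,  0.00000000e+00,  0.00000000e+00,
         1.00000000e+00]])}
```

View pics/scene0.png

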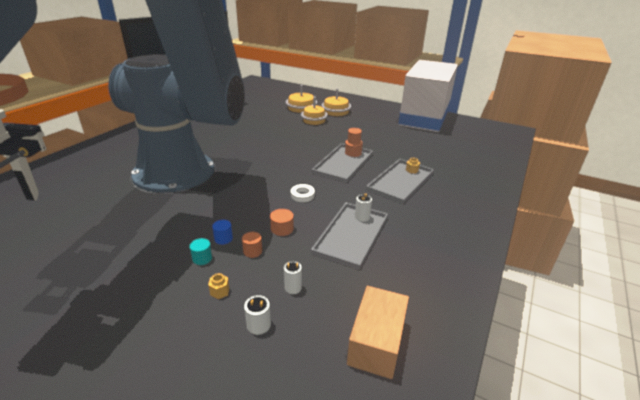

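View pics/side0.png

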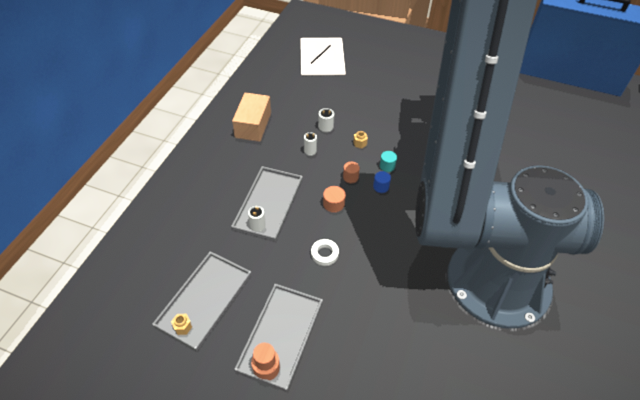

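View pics/wrist0.png

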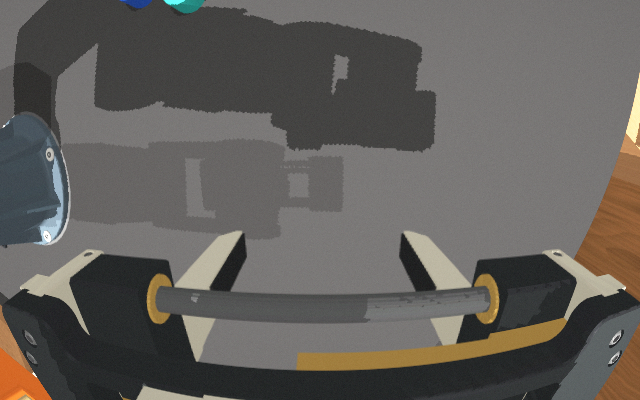

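Candidates for the small cap: copper at scene (252,244), blue (223,232), turquoise (200,252), copper sample (354,135) and the larger copper cap (282,223). I choose (252,244). For the others: the nut is at (219,286), not the sample at (413,165) or the yellow things at (315,105). The wide capacitor is at (258,315) and the slim one at (293,277), and the capacitor sample is at (364,207).

```bash
cat > h.py <<'E'
import numpy as np,cv2,pickle
from scipy.spatial.transform import Rotation as R
def cloud(s):
    d=s["depth"].astype(float); v,u=np.mgrid[0:400,0:640]
    P=np.stack([(u-s["cx"])/s["fx"]*d,-(v-s["cy"])/s["fy"]*d,-d],-1)
    T=np.linalg.inv(s["world_to_cam"]); W=P@T[:3,:3].T+T[:3,3]; W[d==0]=np.nan
    return W
def top(W,lo,hi):
    """circle about points with z in band, per connected blob"""
E
python3 - <<'E'
from h import *
for n in("scene","side"):
    s=pickle.load(open(n+".pkl","rb")); W=cloud(s)
    print(n,"table z",np.nanmedian(W[300:,:200,2]) if n=="scene" else np.nanmedian(W[60:100,380:420,2]))
    z=W[...,2]; m=((z>0.008)&(z<0.12)&(W[...,0]>0)&(W[...,0]<1.2)&(abs(W[...,1])<0.8)).astype(np.uint8)
    c,l,st,ce=cv2.connectedComponentsWithStats(m)
    for i in range(1,c):
        if st[i,4]<60: continue
        p=W[l==i]; zt=np.percentile(p[:,2],97); 
        q=p[p[:,2]>zt-0.006][:,:2].astype(np.float32)
        (cx,cy),rad=cv2.minEnclosingCircle(q)
        col=np.median(s["pixels"][l==i],0)
        a=cv2.minAreaRect(p[:,:2].astype(np.float32))
        print(np.round(ce[i]),st[i,4],"ztop %.3f c %.3f %.3f r %.3f"%(zt,cx,cy,rad),col,"rect",np.round(a[0],3),np.round(a[1],3),round(a[2],1))
E
```

```text
scene table z -0.0011156498632116651
[317. 106.] 1175 ztop 0.079 c 0.141 0.678 r 0.095 [163. 139.  97.] rect [0.126 0.685] [0.25  0.248] 73.4
[422. 113.] 1214 ztop 0.117 c 0.566 0.742 r 0.080 [134. 126. 120.] rect [0.573 0.741] [0.17  0.058] 22.1
[348. 151.] 659 ztop 0.087 c 0.441 0.399 r 0.022 [120.  90.  82.] rect [0.44  0.321] [0.123 0.226] 1.1
[175. 166.] 2704 ztop 0.115 c 0.040 -0.023 r 0.073 [57. 65. 70.] rect [ 0.069 -0.011] [0.245 0.117] 82.8
[403. 176.] 492 ztop 0.041 c 0.651 0.385 r 0.017 [118.5 109.   91. ] rect [0.642 0.306] [0.225 0.122] 82.5
[302. 192.] 247 ztop 0.019 c 0.424 0.082 r 0.036 [242. 241. 235.] rect [0.425 0.081] [0.066 0.069] 18.0
[354. 225.] 901 ztop 0.064 c 0.617 0.066 r 0.020 [134. 132. 129.] rect [ 0.622 -0.012] [0.121 0.223] 4.1
[282. 221.] 481 ztop 0.043 c 0.459 -0.077 r 0.031 [173. 107.  77.] rect [ 0.459 -0.078] [0.057 0.058] 4.2
[222. 230.] 352 ztop 0.042 c 0.356 -0.183 r 0.024 [ 37.  64. 121.] rect [ 0.356 -0.184] [0.045 0.046] 85.1
[252. 243.] 384 ztop 0.042 c 0.448 -0.185 r 0.024 [126.  82.  59.] rect [ 0.447 -0.187] [0.043 0.044] 58.6
[201. 250
[... 1452 characters left out ...]
.356 -0.181 r 0.024 [ 44.  78. 140.] rect [ 0.356 -0.181] [0.042 0.046] 18.3
[333. 197.] 448 ztop 0.046 c 0.459 -0.074 r 0.030 [250. 181. 133.] rect [ 0.457 -0.074] [0.057 0.06 ] 0.9
[324. 251.] 404 ztop 0.023 c 0.423 0.085 r 0.035 [255. 255. 255.] rect [0.423 0.086] [0.065 0.068] 20.6
[475. 284.] 2803 ztop 0.113 c 0.040 0.047 r 0.055 [57. 65. 72.] rect [0.071 0.045] [0.082 0.207] 32.5
[200. 300.] 835 ztop 0.019 c 0.641 0.307 r 0.125 [163. 164. 162.] rect [0.641 0.307] [0.222 0.124] 83.2
[271. 349.] 1613 ztop 0.090 c 0.436 0.403 r 0.022 [177. 169. 133.] rect [0.439 0.323] [0.122 0.223] 1.4
[181. 323.] 299 ztop 0.045 c 0.646 0.389 r 0.018 [225. 188. 113.] rect [0.656 0.384] [0.036 0.058] 55.8
```

```bash
python3 -c "
import cv2
a=cv2.imread('pics/scene0.png')[200:350,170:330];b=cv2.imread('pics/side0.png')[90:230,280:420]
cv2.imwrite('pics/crop0.png',cv2.hconcat([cv2.resize(a,(400,400),interpolation=2),cv2.resize(b,(400,400),interpolation=2)]))"
```

```text
(no output)
```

View pics/crop0.png

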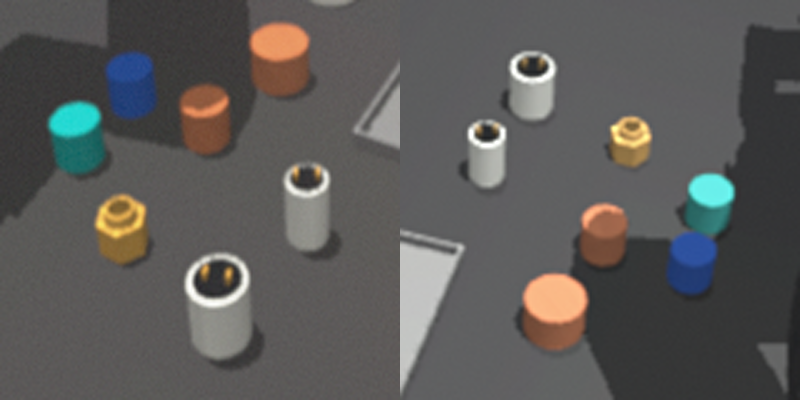

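```bash
cat >> h.py <<'E'
def wrap(a): return (a+np.pi/2)%np.pi-np.pi/2
def plan(x,y,zg,jaw=None,info=""):
    """jaw: world angle (deg) of jaw axis; zg grasp point height. prints mm in tool axes + spin"""
    from rig import r
    s=r.state(); M=R.from_rotvec(s["tcp_rot"]).as_matrix(); p=s["position"]
    ja=np.arctan2(M[1,2],M[0,2]); 
    t=np.array([x,y,zg+r.tcp_to_grasp])-p
    sp=0 
    if jaw is not None:
        d=wrap(np.radians(jaw)-ja); sp=-d  # tool x down -> negative
    print(info,"p",p.round(4),"xax",M[:,0].round(4),"jaw deg",round(np.degrees(ja),1),"shift mm",(M.T@t*1000).round(1),"spin",round(sp,3),"q6",s["joint_positions"][5].round(2),"t",round(s["time"],2))
E
python3 - <<'E'
from h import *
plan(.459,-.0755,.20,90)
E
```

```text
p [ 0.1982 -0.5128  0.3023] xax [-2.e-04  9.e-04 -1.e+00] jaw deg -68.9 shift mm [  37.3  400.9 -313.9] spin 0.369 q6 -0.08 t 0.15
```

Request:
play_rows --moves '[[[37,401,-314],0.369,93],[[37,401,-314],0.369,93],[[37,401,-314],0.369,93],[[37,401,-314],0.369,93],[[37,401,-314],0.369,93],[[37,401,-314],0.369,93],[[37,401,-314],0.369,93],[[37,401,-314],0.369,93],[[37,401,-314],0.369,93],[[37,401,-314],0.369,93],[[37,401,-314],0.369,93],[[37,401,-314],0.369,93],[[37,401,-314],0.369,93],[[37,401,-314],0.369,93]]' --force 25

```text
time: 1.9
position: [0.459, -0.0759, 0.2658]
tcp_rot: [1.21, 1.209, -1.21]
contact_force: [-0.3, 0.1, -0.3]
width: 1.001
```

```bash
cat >> h.py <<'E'
def wristcloud():
    from rig import r,eyes
    s=r.state(); M=R.from_rotvec(s["tcp_rot"]).as_matrix(); p=s["position"]
    c=eyes.snapshot("wrist"); v,u=np.mgrid[0:400,0:640]
    a=(u-c["cx"])/c["fx"]; b=(v-c["cy"])/c["fy"]; th=np.hypot(a,b); k=np.where(th>1e-9,np.tan(np.minimum(th,1.5))/np.maximum(th,1e-9),1)
    d=c["depth"].astype(float)
    P=np.stack([a*k*d,-b*k*d,-d],-1); T=c["tool_from_camera"]
    W=(P@T[:3,:3].T+T[:3,3])@M.T+p; W[d==0]=np.nan
    return W,c
def blobs(W,px,lo=0.008,hi=0.12,mn=60):
    z=W[...,2]; m=((z>lo)&(z<hi)&(W[...,0]>0.2)&(W[...,0]<0.9)&(abs(W[...,1])<0.6)).astype(np.uint8)
    c,l,st,ce=cv2.connectedComponentsWithStats(m)
    for i in range(1,c):
        if st[i,4]<mn: continue
        p=W[l==i]; zt=np.percentile(p[:,2],97); q=p[p[:,2]>zt-0.006][:,:2].astype(np.float32)
        (cx,cy),rad=cv2.minEnclosingCircle(q)
        print(np.round(ce[i]),st[i,4],"ztop %.3f c %.4f %.4f r %.3f"%(zt,cx,cy,rad),np.median(px[l==i],0))
E
python3 - <<'E'
from h import *
W,c=wristcloud(); cv2.imwrite("pics/w1.png",c["pixels"][:,:,::-1]); blobs(W,c["pixels"])
plan(.459,-.0755,.03,90)
E
```

```text
[222.  54.] 3383 ztop 0.065 c 0.6138 0.0693 r 0.020 [175. 174. 165.]
[56. 62.] 1758 ztop 0.041 c 0.6486 0.3848 r 0.014 [188. 161. 123.]
[473.  70.] 1385 ztop 0.063 c 0.5875 -0.2355 r 0.018 [178. 176. 162.]
[549.  90.] 1562 ztop 0.057 c 0.5814 -0.3496 r 0.024 [171. 169. 159.]
[ 46. 203.] 2542 ztop 0.086 c 0.4353 0.4002 r 0.023 [145.  87.  81.]
[322. 188.] 2583 ztop 0.042 c 0.4559 -0.0747 r 0.030 [163.  94.  62.]
[518. 182.] 821 ztop 0.039 c 0.4620 -0.3201 r 0.013 [197. 149.  71.]
[420. 198.] 1505 ztop 0.042 c 0.4437 -0.1833 r 0.022 [255. 223. 149.]
[191. 212.] 1625 ztop 0.019 c 0.4217 0.0848 r 0.035 [255. 255. 255.]
[467. 258.] 881 ztop 0.042 c 0.3606 -0.2616 r 0.022 [ 54. 167. 158.]
[400. 273.] 463 ztop 0.042 c 0.3514 -0.1757 r 0.021 [ 80. 176. 255.]
 p [ 0.4591 -0.0758  0.2658] xax [ 1.e-04 -0.e+00 -1.e+00] jaw deg -90.0 shift mm [ 1.705e+02 -1.000e-01 -3.000e-01] spin -0.001 q6 1.31 t 1.95
```

View pics/w1.png

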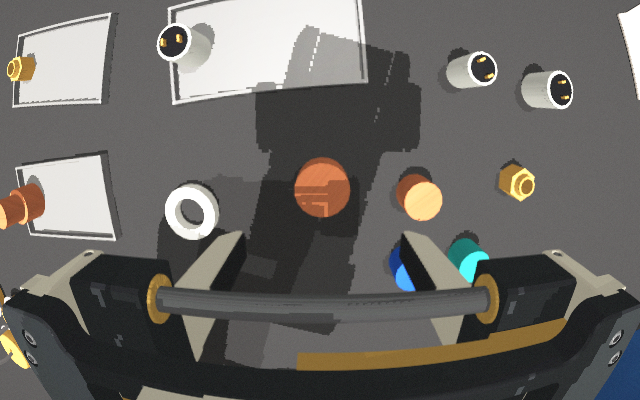

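The wrist view shows the large copper cap centred at (322,188), with the small copper cap at (420,198). The wrist fixes agree with the scene and side fixes to 2–4 mm.

Request:
play_rows --moves '[[[60,-1,0],0,93],[[120,-1,0],0,93],[[155,-1,0],0,93],[[174,-1,0],0,93],[[174,-1,0],0,93],[[174,-1,0],0,50],[[174,-1,0],0,50],[[174,-1,0],0,50],[[174,-1,0],0,50],[[174,-1,0],0,50],[[174,-1,0],0,50],[[150,-1,0],0,50],[[90,-1,0],0,50],[[30,-1,0],0,50],[[30,-1,0],0,50]]' --force 25

```text
time: 3.82
position: [0.4595, -0.0759, 0.2393]
tcp_rot: [1.211, 1.202, -1.205]
contact_force: [-0.7, -0.2, -0.7]
width: 0.611
```

Run:
```python
from h import *
W,c=wristcloud(); cv2.imwrite("pics/w2.png",c["pixels"][:,:,::-1])
plan(.441,.29,.17,91)
```

```text
p [ 0.4585 -0.0756  0.2369] xax [ 3.1e-03 -8.0e-04 -1.0e+00] jaw deg -90.0 shift mm [   1.2  -17.5 -365.6] spin -0.018 q6 1.31 t 3.88
```

View pics/w2.png

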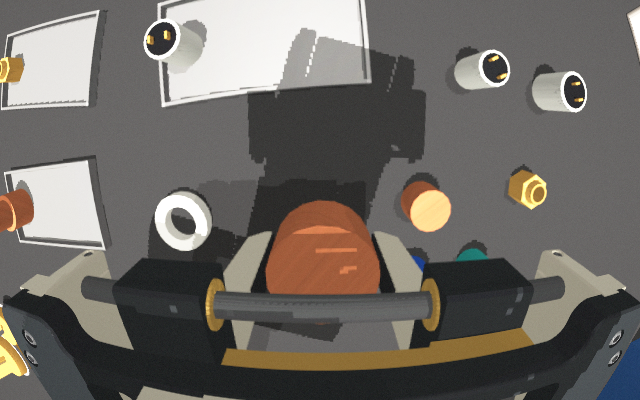

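The cap is held at (322,245) in the wrist view, with an opening of 57 mm. Next: over to the cap tray.

Request:
play_rows --moves '[[[0,-17,-365],-0.018,50],[[0,-17,-365],-0.018,50],[[0,-17,-365],-0.018,50],[[0,-17,-365],-0.018,50],[[0,-17,-365],-0.018,50],[[0,-17,-365],-0.018,50],[[0,-17,-365],-0.018,50],[[0,-17,-365],-0.018,50],[[0,-17,-365],-0.018,50],[[0,-17,-365],-0.018,50],[[0,-17,-365],-0.018,50]]'

```text
time: 5.25
position: [0.4414, 0.289, 0.2358]
tcp_rot: [1.197, 1.217, -1.197]
contact_force: [0.4, 0.2, -0.1]
width: 0.615
```

Run:
```python
from h import *
plan(.441,.29,.031,91)
W,c=wristcloud(); cv2.imwrite("pics/w3.png",c["pixels"][:,:,::-1]);blobs(W,c["pixels"])
```

```text
p [0.4414 0.289  0.2358] xax [ 1.e-04  1.e-04 -1.e+00] jaw deg -89.0 shift mm [139.5  -0.4  -1. ] spin -0.001 q6 2.05 t 5.25
[309.  42.] 1715 ztop 0.016 c 0.6163 0.3110 r 0.116 [189. 187. 183.]
[227.   3.] 189 ztop 0.031 c 0.6325 0.3894 r 0.011 [194. 145.  70.]
[554.  55.] 1766 ztop 0.016 c 0.6176 -0.0096 r 0.124 [205. 202. 197.]
[534.  41.] 1824 ztop 0.067 c 0.6142 0.0707 r 0.021 [180. 180. 168.]
[234. 190.] 5841 ztop 0.088 c 0.4350 0.4034 r 0.023 [190. 150. 127.]
[497. 208.] 1671 ztop 0.019 c 0.4216 0.0860 r 0.034 [248. 247. 241.]
[630. 197.] 582 ztop 0.042 c 0.4436 -0.1808 r 0.022 [143.  82.  54.]
[621. 249.] 877 ztop 0.042 c 0.3516 -0.2037 r 0.046 [ 31. 110. 131.]
```

View pics/w3.png

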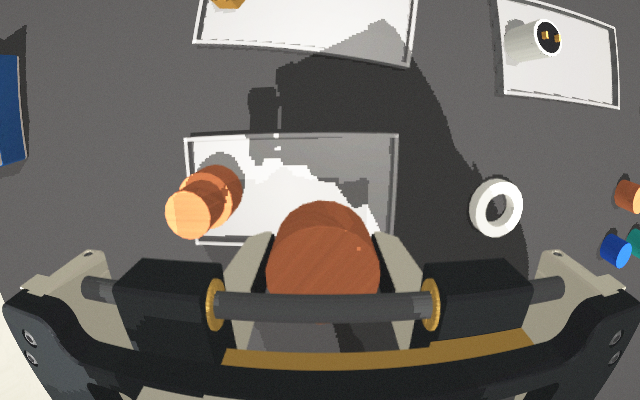

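Request:
play_rows --moves '[[[60,0,-1],0,50],[[110,0,-1],0,50],[[130,0,-1],0,50],[[136,0,-1],0,50],[[139,0,-1],0,50],[[139,0,-1],0,50],[[139,0,-1],0,50],[[139,0,-1],0,80],[[139,0,-1],0,80],[[139,0,-1],0,80],[[139,0,-1],0,80],[[125,0,-1],0,80],[[80,0,-1],0,80],[[30,0,-1],0,80],[[0,0,-1],0,93],[[0,0,-1],0,93]]'

```text
time: 7.3
position: [0.4418, 0.2908, 0.2386]
tcp_rot: [1.2, 1.216, -1.192]
contact_force: [0.5, -0.3, 0.3]
width: 0.991
```

Run:
```python
from h import *
W,c=wristcloud(); cv2.imwrite("pics/w4.png",c["pixels"][:,:,::-1]);
from rig import eyes
for n in("scene","side"):
    s=eyes.snapshot(n); cv2.imwrite("pics/%s4.png"%n,s["pixels"][:,:,::-1]); print(n); blobs(cloud(s),s["pixels"],lo=.022)
print("w");blobs(W,c["pixels"],lo=.022)
plan(.4465,-.1845,.17,90)
```

```text
scene
[320. 115.] 75 ztop 0.050 c 0.2037 0.5824 r 0.017 [144. 121.  83.]
[354. 141.] 329 ztop 0.087 c 0.4404 0.4014 r 0.024 [118.  80.  61.]
[340. 159.] 225 ztop 0.046 c 0.4421 0.2855 r 0.031 [125.  84.  63.]
[413. 163.] 107 ztop 0.043 c 0.6539 0.3842 r 0.016 [163. 127.  69.]
[363. 205.] 301 ztop 0.068 c 0.6157 0.0679 r 0.020 [140. 139. 133.]
[222. 228.] 271 ztop 0.043 c 0.3557 -0.1847 r 0.024 [ 52. 106. 210.]
[252. 241.] 295 ztop 0.042 c 0.4472 -0.1858 r 0.023 [220. 136.  94.]
[200. 248.] 323 ztop 0.042 c 0.3630 -0.2659 r 0.024 [ 36. 192. 185.]
[293. 274.] 389 ztop 0.061 c 0.5906 -0.2394 r 0.019 [143. 142. 136.]
[218. 282.] 248 ztop 0.039 c 0.4648 -0.3238 r 0.013 [188.  145.   70.5]
[378. 328.] 3589 ztop 0.071 c 0.7950 -0.2755 r 0.076 [239. 190. 129.]
[257. 311.] 655 ztop 0.058 c 0.5840 -0.3528 r 0.024 [138. 137. 132.]
side
[251. 114.] 1231 ztop 0.074 c 0.7957 -0.2713 r 0.073 [252. 225. 169.]
[325. 117.] 243 ztop 0.060 c 0.5822 -0.3490 r 0.025 [160. 162. 157.]
[285. 317.] 526 ztop 0.050 c 0.4392 0.2904 r 0.029 [229.  150.5 112. ]
[180. 322.] 232 ztop 0.046 c 0.6505 0.3871 r 0.014 [245.5 213.  126. ]
[264. 360.] 787 ztop 0.091 c 0.4367 0.4035 r 0.023 [227. 148. 109.]
w
[226.   2.] 122 ztop 0.033 c 0.6331 0.3891 r 0.011 [218.5 171.   83.5]
[537.  42.] 1569 ztop 0.068 c 0.6138 0.0707 r 0.020 [177. 176. 163.]
[323. 197.] 3071 ztop 0.046 c 0.4390 0.2908 r 0.029 [255. 216. 144.]
[205. 203.] 3601 ztop 0.088 c 0.4358 0.4033 r 0.023 [252. 186. 121.]
[632. 199.] 406 ztop 0.042 c 0.4435 -0.1791 r 0.022 [152.   88.5  59. ]
[637. 249.] 105 ztop 0.037 c 0.3525 -0.2476 r 0.014 [ 31. 117. 110.]
[619. 254.] 490 ztop 0.042 c 0.3549 -0.1804 r 0.024 [ 59.  130.5 235.5]
 p [0.4408 0.2902 0.235 ] xax [-1.2e-03 -6.0e-04 -1.0e+00] jaw deg -89.0 shift mm [ -0.   -2.7 474.7] spin 0.018 q6 2.05 t 7.45
```

View pics/w4.png

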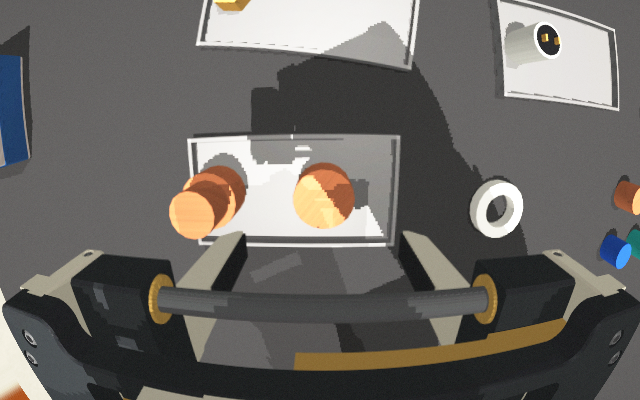

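The large cap stands in the tray at (323,197) in the wrist view, top at z 46 mm, upright. Next is the small cap.

Request:
play_rows --moves '[[[0,-3,475],0.018,93],[[0,-3,475],0.018,93],[[0,-3,475],0.018,93],[[0,-3,475],0.018,93],[[0,-3,475],0.018,93],[[0,-3,475],0.018,93],[[0,-3,475],0.018,93],[[0,-3,475],0.018,93],[[0,-3,475],0.018,93],[[0,-3,475],0.018,93],[[0,-3,475],0.018,93],[[0,-3,475],0.018,93],[[0,-3,475],0.018,93]]'

```text
time: 9.07
position: [0.4467, -0.1841, 0.2358]
tcp_rot: [1.209, 1.209, -1.209]
contact_force: [0.0, 0.6, 0.3]
width: 1.0
```

Run:
```python
from h import *
W,c=wristcloud(); cv2.imwrite("pics/w5.png",c["pixels"][:,:,::-1]);
blobs(W,c["pixels"],lo=.022)
plan(.4465,-.1845,.030,90)
```

```text
[382.  41.] 1578 ztop 0.066 c 0.5878 -0.2352 r 0.017 [169.  167.  138.5]
[87. 47.] 1458 ztop 0.068 c 0.6136 0.0688 r 0.020 [185. 184. 173.]
[493.  62.] 2052 ztop 0.057 c 0.5818 -0.3497 r 0.023 [176. 174. 162.]
[456. 177.] 843 ztop 0.039 c 0.4616 -0.3203 r 0.014 [255. 250. 153.]
[322. 196.] 1773 ztop 0.042 c 0.4443 -0.1836 r 0.022 [170.  99.  65.]
[ 10. 200.] 788 ztop 0.046 c 0.4393 0.2884 r 0.031 [191.5 120.   82. ]
[392. 273.] 1074 ztop 0.042 c 0.3598 -0.2616 r 0.022 [103. 255. 254.]
[320. 276.] 1373 ztop 0.042 c 0.3538 -0.1813 r 0.022 [ 96. 197. 255.]
 p [ 0.4467 -0.1842  0.2358] xax [ 1.e-04 -0.e+00 -1.e+00] jaw deg -90.0 shift mm [140.5  -0.2   0.3] spin 0.0 q6 1.08 t 9.12
```

View pics/w5.png

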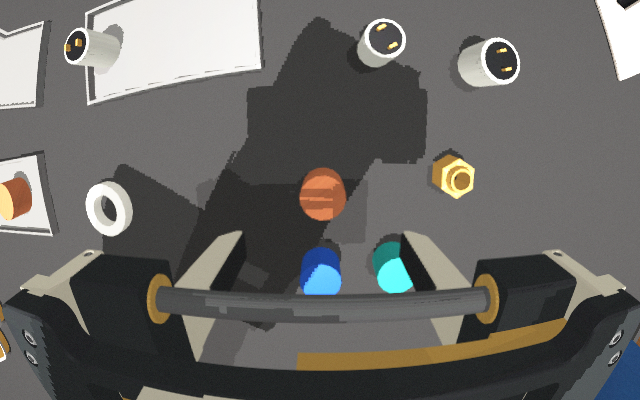

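Small copper cap at (322,196), straight below the tool. Blue (320,276) and turquoise (392,273) are clear of the fingers.

Request:
play_rows --moves '[[[60,0,0],0,93],[[115,0,0],0,93],[[135,0,0],0,93],[[140,0,0],0,93],[[140,0,0],0,93],[[140,0,0],0,36],[[140,0,0],0,36],[[140,0,0],0,36],[[140,0,0],0,36],[[140,0,0],0,36],[[140,0,0],0,36],[[140,0,0],0,36],[[120,0,0],0,36],[[60,0,0],0,36],[[0,0,0],0,36],[[0,0,0],0,36],[[0,0,0],0,36]]'

```text
time: 11.25
position: [0.4462, -0.1843, 0.2349]
tcp_rot: [1.209, 1.21, -1.21]
contact_force: [-0.4, 0.2, -0.3]
width: 0.476
```

Run:
```python
from h import *
plan(.4405,.290,.17,91)
```

```text
p [ 0.4462 -0.1843  0.2349] xax [-9.e-04  4.e-04 -1.e+00] jaw deg -90.0 shift mm [-2.000e-01 -5.800e+00 -4.743e+02] spin -0.018 q6 1.08 t 11.25
```

Request:
play_rows --moves '[[[0,-6,-474],-0.018,36],[[0,-6,-474],-0.018,36],[[0,-6,-474],-0.018,36],[[0,-6,-474],-0.018,36],[[0,-6,-474],-0.018,36],[[0,-6,-474],-0.018,36],[[0,-6,-474],-0.018,36],[[0,-6,-474],-0.018,36],[[0,-6,-474],-0.018,36],[[0,-6,-474],-0.018,36],[[0,-6,-474],-0.018,36],[[0,-6,-474],-0.018,36],[[0,-6,-474],-0.018,36],[[0,-6,-474],-0.018,36]]'

```text
time: 13.0
position: [0.4408, 0.2893, 0.2358]
tcp_rot: [1.196, 1.217, -1.196]
contact_force: [0.1, 0.3, -0.9]
width: 0.472
```

Run:
```python
from h import *
plan(.4405,.290,.077,91)
W,c=wristcloud(); cv2.imwrite("pics/w6.png",c["pixels"][:,:,::-1])
```

```text
p [0.4408 0.2893 0.2358] xax [ 1.e-04  1.e-04 -1.e+00] jaw deg -89.0 shift mm [93.5 -0.3 -0.7] spin 0.0 q6 2.05 t 13.0
```

View pics/w6.png

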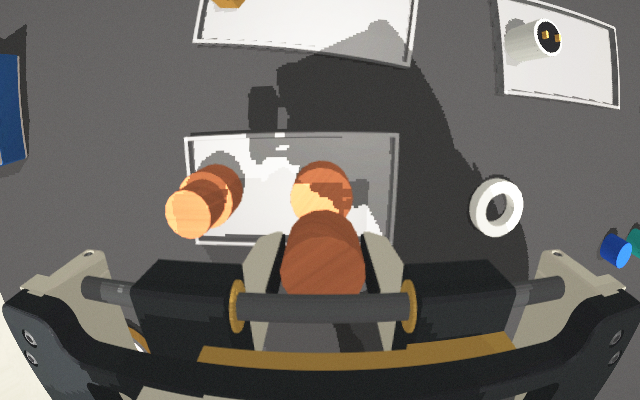

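Request:
play_rows --moves '[[[50,0,-1],0,36],[[80,0,-1],0,36],[[90,0,-1],0,36],[[93,0,-1],0,36],[[93,0,-1],0,36],[[93,0,-1],0,36],[[93,0,-1],0,36]]'

```text
time: 13.92
position: [0.4409, 0.2906, 0.1433]
tcp_rot: [1.197, 1.217, -1.195]
contact_force: [-0.3, 0.1, 0.0]
width: 0.479
```

Request:
play_rows --moves '[[[0.5,0,0],0,36],[[0.5,0,0],0,70],[[0.5,0,0],0,70],[[0.5,0,0],0,70],[[0.5,0,0],0,70],[[0.5,0,0],0,70],[[-20,0,0],0,70],[[-60,0,0],0,70],[[-93,0,0],0,93],[[-93,0,0],0,93],[[-93,0,0],0,93],[[-93,0,0],0,93]]'

```text
time: 15.42
position: [0.4403, 0.2903, 0.2346]
tcp_rot: [1.195, 1.218, -1.198]
contact_force: [0.8, -0.4, 0.2]
width: 0.998
```

```bash
python3 - <<'E'
from h import *
W,c=wristcloud(); cv2.imwrite("pics/w7.png",c["pixels"][:,:,::-1]);
from rig import eyes
for n in("scene","side"):
    s=eyes.snapshot(n); cv2.imwrite("pics/%s7.png"%n,s["pixels"][:,:,::-1]); print(n); blobs(cloud(s),s["pixels"],lo=.022)
print("w");blobs(W,c["pixels"],lo=.022)
plan(.5895,-.2365,.17,90)
E
python3 -c "
import cv2
a=cv2.imread('pics/w7.png')[100:260,140:400];b=cv2.imread('pics/side7.png')[270:400,220:350]
cv2.imwrite('pics/crop7.png',cv2.hconcat([cv2.resize(a,(480,400)),cv2.resize(b,(320,400))]))"
```

```text
scene
[320. 115.] 72 ztop 0.050 c 0.2016 0.5793 r 0.018 [145.  121.   89.5]
[347. 148.] 693 ztop 0.087 c 0.4444 0.3424 r 0.078 [118.  79.  60.]
[413. 163.] 105 ztop 0.043 c 0.6510 0.3846 r 0.016 [164. 127.  71.]
[363. 205.] 297 ztop 0.067 c 0.6168 0.0665 r 0.021 [140. 139. 134.]
[222. 228.] 270 ztop 0.042 c 0.3571 -0.1841 r 0.023 [ 52. 106. 210.]
[200. 248.] 320 ztop 0.042 c 0.3628 -0.2641 r 0.023 [ 36.  194.  186.5]
[293. 274.] 393 ztop 0.062 c 0.5910 -0.2383 r 0.018 [142. 141. 135.]
[218. 282.] 246 ztop 0.039 c 0.4645 -0.3238 r 0.014 [189.5 146.5  71. ]
[378. 328.] 3596 ztop 0.071 c 0.7940 -0.2757 r 0.076 [239. 190. 129.]
[257. 311.] 661 ztop 0.058 c 0.5846 -0.3529 r 0.023 [138. 138. 131.]
side
[251. 114.] 1232 ztop 0.074 c 0.7942 -0.2737 r 0.075 [253. 225. 169.]
[325. 117.] 244 ztop 0.060 c 0.5832 -0.3487 r 0.023 [160.  162.5 157.5]
[286. 316.] 555 ztop 0.090 c 0.4376 0.2914 r 0.022 [158. 104.  79.]
[180. 322.] 222 ztop 0.046 c 0.6504 0.3874 r 0.014 [246.  213.5 127. ]
[264. 360.] 785 ztop 0.091 c 0.4359 0.4033 r 0.023 [227. 148. 109.]
w
[538.  39.] 1603 ztop 0.068 c 0.6133 0.0708 r 0.020 [178. 177. 164.]
[322. 201.] 3773 ztop 0.088 c 0.4383 0.2909 r 0.022 [197. 116.  75.]
[202. 202.] 3729 ztop 0.088 c 0.4353 0.4038 r 0.023 [252. 187. 122.]
[637. 248.] 85 ztop 0.036 c 0.3515 -0.2481 r 0.013 [ 33. 122. 113.]
[620. 253.] 494 ztop 0.042 c 0.3525 -0.1792 r 0.024 [ 54. 113. 223.]
 p [0.4406 0.2904 0.2351] xax [-1.1e-03 -6.0e-04 -1.0e+00] jaw deg -89.0 shift mm [-1.000e-01  1.395e+02  5.294e+02] spin 0.018 q6 2.05 t 15.57
```

View pics/crop7.png

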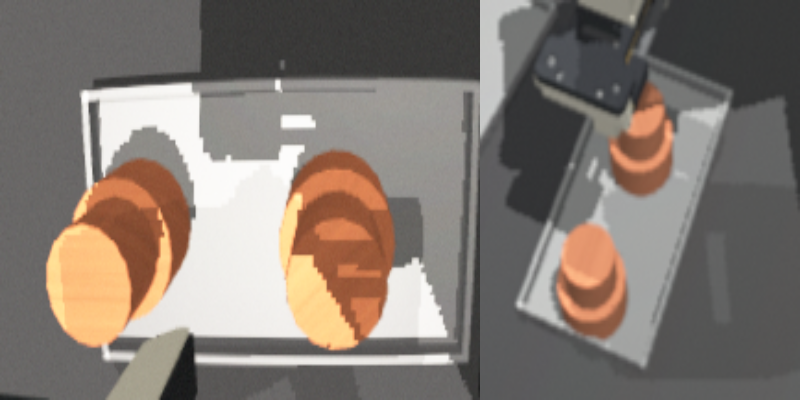

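The stack is good: top at z 88 mm, and the wrist view puts the small cap within 1 mm of the large one in (x,y). Next is the slim capacitor, turning the jaws to lie along the capacitor tray's x.

Request:
play_rows --moves '[[[0,139,529],-1.62,93],[[0,139,529],-1.62,93],[[0,139,529],-1.62,93],[[0,139,529],-1.62,93],[[0,139,529],-1.62,93],[[0,139,529],-1.62,93],[[0,139,529],-1.62,93],[[0,139,529],-1.62,93],[[0,139,529],-1.62,93],[[0,139,529],-1.62,93],[[0,139,529],-1.62,93],[[0,139,529],-1.62,93],[[0,139,529],-1.62,93],[[0,139,529],-1.62,93],[[0,139,529],-1.62,93]]'

```text
time: 17.45
position: [0.5891, -0.2356, 0.2359]
tcp_rot: [-0.053, 1.57, 0.053]
contact_force: [0.3, 0.0, 0.2]
width: 0.999
```

Run:
```python
from h import *
W,c=wristcloud(); cv2.imwrite("pics/w8.png",c["pixels"][:,:,::-1]);
blobs(W,c["pixels"],lo=.022)
plan(.5895,-.2365,.038,4)
```

```text
[110. 132.] 1278 ztop 0.042 c 0.3544 -0.1811 r 0.023 [ 75. 166. 254.]
[321. 197.] 1496 ztop 0.066 c 0.5881 -0.2353 r 0.016 [115. 101.  66.]
[505. 220.] 6359 ztop 0.070 c 0.7865 -0.2467 r 0.054 [255. 247. 191.]
[119. 203.] 1182 ztop 0.042 c 0.3601 -0.2621 r 0.023 [ 90. 254. 252.]
[196. 252.] 283 ztop 0.039 c 0.4569 -0.3148 r 0.011 [254. 237. 126.]
[309. 284.] 764 ztop 0.056 c 0.5816 -0.3371 r 0.019 [189.  188.  177.5]
 p [ 0.5891 -0.2357  0.2358] xax [ 1.e-04 -0.e+00 -1.e+00] jaw deg 3.9 shift mm [132.5  -0.9   0.3] spin -0.003 q6 -0.52 t 17.5
```

View pics/w8.png

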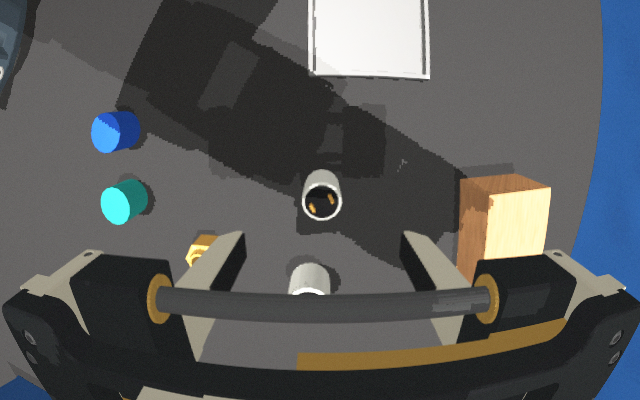

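The slim capacitor is at (321,197), below the tool; the wooden block at (505,220) is clear.

Request:
play_rows --moves '[[[60,-1,0],0,93],[[110,-1,0],0,93],[[128,-1,0],0,93],[[132,-1,0],0,93],[[132,-1,0],0,93],[[132,-1,0],0,28],[[132,-1,0],0,28],[[132,-1,0],0,28],[[132,-1,0],0,28],[[132,-1,0],0,28],[[132,-1,0],0,28],[[132,-1,0],0,28],[[132,-1,0],0,28],[[115,-1,0],0,28],[[60,-1,0],0,28],[[0,-1,0],0,28],[[0,-1,0],0,28],[[0,-1,0],0,28]]'

```text
time: 19.75
position: [0.5889, -0.2368, 0.2358]
tcp_rot: [-0.053, 1.57, 0.053]
contact_force: [-0.1, 0.3, -0.6]
width: 0.38
```

Run:
```python
from h import *
plan(.622,-.015,.17,4)
```

```text
p [ 0.5889 -0.2368  0.2358] xax [-1.e-04  1.e-04 -1.e+00] jaw deg 3.8 shift mm [  0.5 219.1  47.9] spin -0.003 q6 -0.52 t 19.75
```

Request:
play_rows --moves '[[[0,219,48],0,28],[[0,219,48],0,28],[[0,219,48],0,28],[[0,219,48],0,28],[[0,219,48],0,28],[[0,219,48],0,28],[[0,219,48],0,28],[[50,219,48],0,28],[[100,219,48],0,28],[[122,219,48],0,28],[[127,219,48],0,28],[[127,219,48],0,28],[[127,219,48],0,28]]'

```text
time: 21.38
position: [0.6229, -0.0156, 0.1097]
tcp_rot: [-0.052, 1.568, 0.052]
contact_force: [0.6, 0.4, -0.0]
width: 0.382
```

Request:
play_rows --moves '[[[0.5,0,0],0,28],[[0.5,0,0],0,50],[[0.5,0,0],0,50],[[0.5,0,0],0,50],[[0.5,0,0],0,50],[[0.5,0,0],0,50],[[-20,0,0],0,50],[[-70,0,0],0,60],[[-127,0,0],0,93],[[-127,0,0],0,93],[[-127,0,0],0,93],[[-127,0,0],0,93]]'

```text
time: 22.88
position: [0.6219, -0.0152, 0.2347]
tcp_rot: [-0.052, 1.572, 0.053]
contact_force: [-0.4, 0.2, 0.0]
width: 0.987
```

Run:
```python
from h import *
W,c=wristcloud(); cv2.imwrite("pics/w9.png",c["pixels"][:,:,::-1]);
blobs(W,c["pixels"],lo=.022)
plan(.584,-.351,.17,4)
```

```text
[320. 101.] 1828 ztop 0.065 c 0.6139 0.0701 r 0.020 [98. 96. 96.]
[324. 197.] 1591 ztop 0.069 c 0.6226 -0.0137 r 0.017 [121. 106.  68.]
[424. 346.] 140 ztop 0.031 c 0.7650 -0.2123 r 0.024 [171. 123.  80.]
 p [ 0.622  -0.0152  0.2346] xax [-2.1e-03  2.0e-04 -1.0e+00] jaw deg 3.8 shift mm [  -0.7 -332.5  -60.4] spin -0.003 q6 -0.17 t 22.93
```

View pics/w9.png

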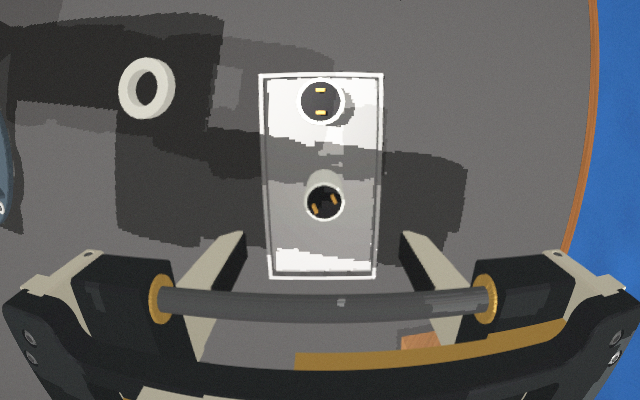

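The slim capacitor stands upright in the middle of its tray at (324,200). Now the wide one.

Request:
play_rows --moves '[[[0,-332,-60],0,93],[[0,-332,-60],0,93],[[0,-332,-60],0,93],[[0,-332,-60],0,93],[[0,-332,-60],0,93],[[0,-332,-60],0,93],[[0,-332,-60],0,93],[[0,-332,-60],0,93],[[0,-332,-60],0,93],[[0,-332,-60],0,93],[[0,-332,-60],0,93]]'

```text
time: 24.3
position: [0.585, -0.35, 0.2359]
tcp_rot: [-0.053, 1.57, 0.053]
contact_force: [0.6, 0.0, 0.8]
width: 1.002
```

Run:
```python
from h import *
W,c=wristcloud(); cv2.imwrite("pics/w10.png",c["pixels"][:,:,::-1]);
blobs(W,c["pixels"],lo=.022)
plan(.584,-.351,.036,4)
```

```text
[117.  28.] 1256 ztop 0.042 c 0.3544 -0.1813 r 0.023 [ 35.5  75.  166. ]
[527. 139.] 10596 ztop 0.070 c 0.7914 -0.2735 r 0.075 [255. 253. 219.]
[116. 101.] 1332 ztop 0.042 c 0.3604 -0.2623 r 0.023 [111. 255. 255.]
[202. 155.] 899 ztop 0.039 c 0.4624 -0.3207 r 0.013 [255. 254. 167.]
[319. 196.] 2224 ztop 0.057 c 0.5820 -0.3499 r 0.023 [54.5 54.  53. ]
 p [ 0.5849 -0.3502  0.2358] xax [ 1.e-04 -1.e-04 -1.e+00] jaw deg 3.9 shift mm [134.5  -0.7  -1. ] spin -0.002 q6 -0.68 t 24.35
```

View pics/w10.png

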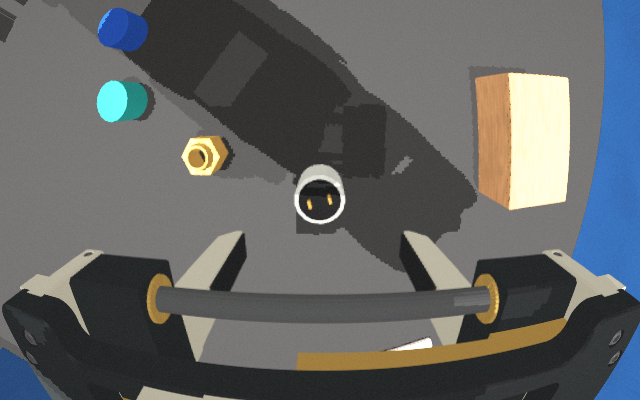

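The wide capacitor is at (319,196), and the nut at (204,157) is clear of the finger.

Request:
play_rows --moves '[[[60,-1,-1],0,93],[[110,-1,-1],0,93],[[130,-1,-1],0,93],[[134,-1,-1],0,93],[[134,-1,-1],0,93],[[134,-1,-1],0,38],[[134,-1,-1],0,38],[[134,-1,-1],0,38],[[134,-1,-1],0,38],[[134,-1,-1],0,38],[[134,-1,-1],0,38],[[134,-1,-1],0,38],[[115,-1,-1],0,38],[[60,-1,-1],0,38],[[0,-1,-1],0,38],[[0,-1,-1],0,38],[[0,-1,-1],0,38]]'

```text
time: 26.48
position: [0.5836, -0.3514, 0.2358]
tcp_rot: [-0.053, 1.57, 0.053]
contact_force: [0.8, 0.0, -3.0]
width: 0.489
```

Run:
```python
from h import *
plan(.6265,-.077,.17,4)
```

```text
p [ 0.5836 -0.3514  0.2358] xax [-1.e-04  1.e-04 -1.e+00] jaw deg 3.8 shift mm [  0.5 270.9  61.2] spin -0.003 q6 -0.68 t 26.48
```

Request:
play_rows --moves '[[[0,271,61],0,38],[[0,271,61],0,38],[[0,271,61],0,38],[[0,271,61],0,38],[[0,271,61],0,38],[[0,271,61],0,38],[[0,271,61],0,38],[[0,271,61],0,38],[[0,271,61],0,38],[[50,271,61],0,38],[[100,271,61],0,38],[[124,271,61],0,38],[[129,271,61],0,38],[[129,271,61],0,38],[[129,271,61],0,38]]'

```text
time: 28.35
position: [0.6271, -0.0773, 0.1079]
tcp_rot: [-0.053, 1.568, 0.052]
contact_force: [-0.1, -0.3, -1.0]
width: 0.487
```

Request:
play_rows --moves '[[[0.5,0,0],0,38],[[0.5,0,0],0,58],[[0.5,0,0],0,58],[[0.5,0,0],0,58],[[0.5,0,0],0,58],[[0.5,0,0],0,58],[[-20,0,0],0,58],[[-70,0,0],0,65],[[-129,0,0],0,93],[[-129,0,0],0,93],[[-129,0,0],0,93],[[-129,0,0],0,93]]'

```text
time: 29.85
position: [0.626, -0.077, 0.2346]
tcp_rot: [-0.052, 1.572, 0.053]
contact_force: [0.4, 0.5, -0.2]
width: 0.993
```

Run:
```python
from h import *
W,c=wristcloud(); cv2.imwrite("pics/w11.png",c["pixels"][:,:,::-1]);
blobs(W,c["pixels"],lo=.022)
plan(.464,-.321,.17,4)
```

```text
[320.  31.] 1989 ztop 0.070 c 0.6136 0.0696 r 0.019 [153. 125. 109.]
[324. 129.] 1462 ztop 0.070 c 0.6227 -0.0132 r 0.015 [90.  88.  87.5]
[324. 196.] 2343 ztop 0.061 c 0.6270 -0.0758 r 0.023 [52. 51. 50.]
[105. 248.] 201 ztop 0.041 c 0.3571 -0.1644 r 0.014 [ 33.  67. 145.]
[423. 335.] 730 ztop 0.069 c 0.7551 -0.2262 r 0.017 [196. 142.  95.]
 p [ 0.6261 -0.077   0.2345] xax [-2.2e-03  4.0e-04 -1.0e+00] jaw deg 3.8 shift mm [  -0.5 -232.6 -178.1] spin -0.003 q6 -0.26 t 29.9
```

View pics/w11.png

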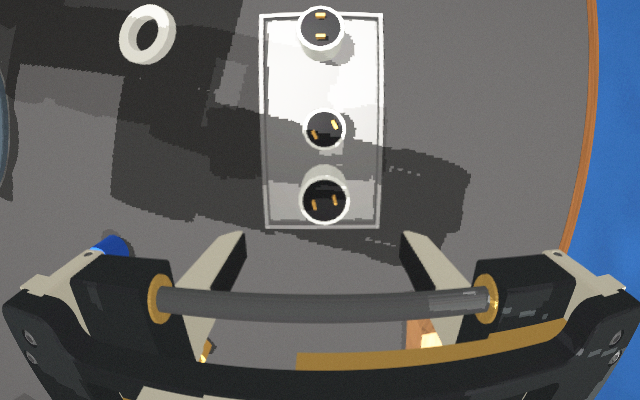

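Both capacitors are upright in the tray: slim at (324,129), wide at (324,197). Now to the nut.

Request:
play_rows --moves '[[[0,-233,-178],0,93],[[0,-233,-178],0,93],[[0,-233,-178],0,93],[[0,-233,-178],0,93],[[0,-233,-178],0,93],[[0,-233,-178],0,93],[[0,-233,-178],0,93],[[0,-233,-178],0,93],[[0,-233,-178],0,93],[[0,-233,-178],0,93]]'

```text
time: 31.15
position: [0.4649, -0.321, 0.2357]
tcp_rot: [-0.053, 1.57, 0.053]
contact_force: [0.9, 0.0, 0.4]
width: 1.0
```

Run:
```python
from h import *
W,c=wristcloud(); cv2.imwrite("pics/w12.png",c["pixels"][:,:,::-1]); cv2.imwrite("pics/w12c.png",cv2.resize(c["pixels"][150:250,260:390,::-1],None,fx=6,fy=6,interpolation=2))
blobs(W,c["pixels"],lo=.022)
z=W[...,2]; m=(z>.026)&(z<.033)&(np.hypot(W[...,0]-.463,W[...,1]+.321)<.03)
q=W[m][:,:2]; 
print(len(q)); ctr=np.array(cv2.minEnclosingCircle(q.astype(np.float32))[0]); print("hex centre",ctr)
# extent (support width) vs direction: minimum = flat normal
for a in range(-30,152,10):
    d=np.array([np.cos(np.radians(a)),np.sin(np.radians(a))]); t=q@d; print(a,round(np.ptp(t)*1000,1),end=" | ")
h=cv2.convexHull(q.astype(np.float32)); k=cv2.approxPolyDP(h,.003,True)[:,0]; print(k.round(4))
for i in range(len(k)):
    e=k[(i+1)%len(k)]-k[i]; print(round(np.linalg.norm(e)*1000,1),round(np.degrees(np.arctan2(e[1],e[0]))%60,1))
plan(.464,-.321,.17,4)
```

```text
[214.  43.] 1752 ztop 0.042 c 0.3540 -0.1818 r 0.022 [ 42.  85. 179.]
[216. 127.] 1786 ztop 0.042 c 0.3595 -0.2625 r 0.022 [129. 255. 254.]
[591. 177.] 6797 ztop 0.070 c 0.7917 -0.2738 r 0.075 [255. 253. 217.]
[319. 191.] 938 ztop 0.039 c 0.4612 -0.3203 r 0.014 [236. 190.  96.]
593
hex centre [ 0.46126181 -0.32114363]
-30 36.7 | -20 37.8 | -10 39.2 | 0 39.7 | 10 39.4 | 20 38.2 | 30 36.7 | 40 39.4 | 50 41.3 | 60 41.9 | 70 41.3 | 80 39.4 | 90 37.0 | 100 38.3 | 110 40.2 | 120 41.0 | 130 40.8 | 140 39.3 | 150 36.7 | [[ 0.4818 -0.3211]
 [ 0.4717 -0.303 ]
 [ 0.4499 -0.3043]
 [ 0.4421 -0.3217]
 [ 0.4508 -0.3393]
 [ 0.4724 -0.3387]]
20.7 59.1
21.9 3.6
19.1 5.9
19.6 56.4
21.6 1.6
20.0 1.9
 p [ 0.4648 -0.3212  0.2358] xax [ 0. -0. -1.] jaw deg 3.9 shift mm [ 0.5  0.2 -0.8] spin -0.002 q6 -0.75 t 31.2
```

View pics/w12c.png

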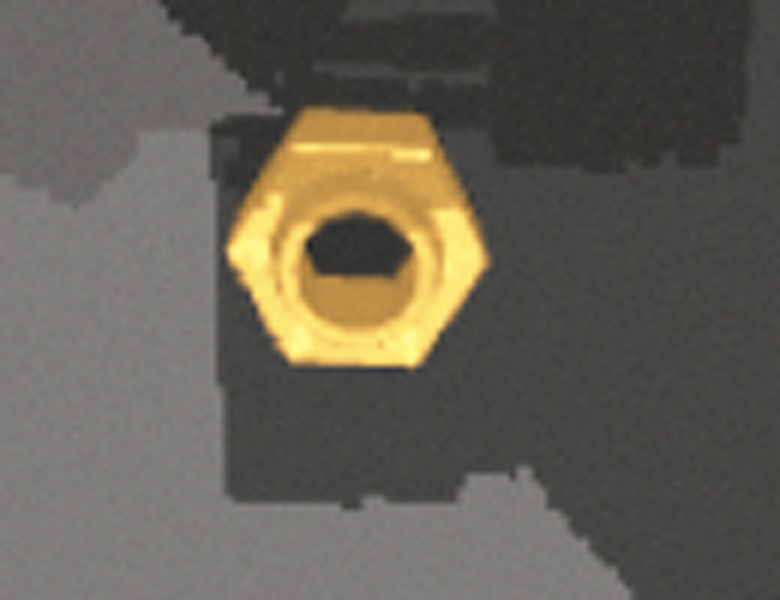

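The nut's hexagon edges run at about 1.4° (mod 60°) in world, so flats face 91.4°. I turn the jaws to that.

Request:
play_rows --moves '[[[0,0,-1],1.614,93],[[0,0,-1],1.614,93],[[0,0,-1],1.614,93],[[0,0,-1],1.614,93],[[0,0,-1],1.614,93],[[0,0,-1],1.614,93],[[0,0,-1],1.614,93],[[0,0,-1],1.614,93],[[0,0,-1],1.614,93],[[0,0,-1],1.614,93],[[0,0,-1],1.614,93],[[0,0,-1],1.614,93]]'

```text
time: 32.7
position: [0.4636, -0.3215, 0.2357]
tcp_rot: [1.191, 1.221, -1.191]
contact_force: [0.1, -0.3, 0.1]
width: 0.997
```

Run:
```python
from h import *
W,c=wristcloud(); cv2.imwrite("pics/w13.png",c["pixels"][:,:,::-1])
z=W[...,2]; m=(z>.026)&(z<.033)&(np.hypot(W[...,0]-.463,W[...,1]+.321)<.03)
q=W[m][:,:2].astype(np.float32); print(cv2.minEnclosingCircle(q))
k=cv2.approxPolyDP(cv2.convexHull(q),.003,True)[:,0]
for i in range(len(k)):
    e=k[(i+1)%len(k)]-k[i]; print(round(np.linalg.norm(e)*1000,1),round((np.degrees(np.arctan2(e[1],e[0]))+30)%60-30,1))
plan(.464,-.321,.023,91.4)
```

```text
((0.4615348279476166, -0.3215424716472626), 0.020407643169164658)
19.8 0.8
19.0 0.6
20.8 -1.2
18.6 -1.8
21.7 2.1
19.1 0.4
 p [ 0.4636 -0.3215  0.2357] xax [-0.  0. -1.] jaw deg -88.6 shift mm [147.4   0.4  -0.5] spin 0.0 q6 0.86 t 32.75
```

View pics/w13.png

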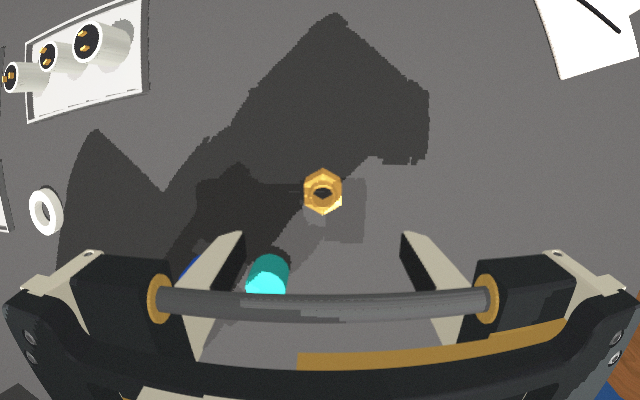

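The nut at (322,192) lies between the fingers with its flats facing them, and turquoise (266,275) is clear.

Request:
play_rows --moves '[[[60,0,0],0,93],[[115,0,0],0,93],[[140,0,0],0,93],[[147,0,0],0,93],[[147,0,0],0,93],[[147,0,0],0,28],[[147,0,0],0,28],[[147,0,0],0,28],[[147,0,0],0,28],[[147,0,0],0,28],[[147,0,0],0,28],[[147,0,0],0,28],[[147,0,0],0,28],[[125,0,0],0,28],[[65,0,0],0,28],[[0,0,0],0,28],[[0,0,0],0,28],[[0,0,0],0,28]]'

```text
time: 35.0
position: [0.4632, -0.3213, 0.2349]
tcp_rot: [1.192, 1.221, -1.192]
contact_force: [-0.0, -0.1, -2.3]
width: 0.381
```

Run:
```python
from h import *
plan(.640,.287,.17,85)
W,c=wristcloud(); cv2.imwrite("pics/w14.png",c["pixels"][:,:,::-1])
```

```text
p [ 0.4632 -0.3213  0.2349] xax [-7.e-04  6.e-04 -1.e+00] jaw deg -88.6 shift mm [-1.000e-01  1.912e+02 -6.039e+02] spin 0.111 q6 0.86 t 35.0
```

View pics/w14.png

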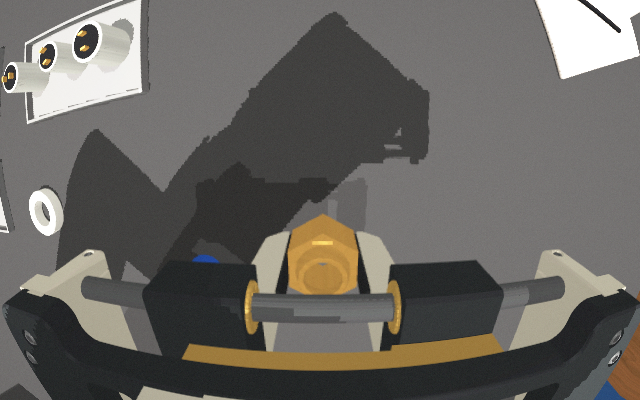

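The nut is held on its flats at (322,255), opening 35.4 mm, neck up.

Request:
play_rows --moves '[[[0,191,-604],0.111,28],[[0,191,-604],0.111,28],[[0,191,-604],0.111,28],[[0,191,-604],0.111,28],[[0,191,-604],0.111,28],[[0,191,-604],0.111,28],[[0,191,-604],0.111,28],[[0,191,-604],0.111,28],[[0,191,-604],0.111,28],[[0,191,-604],0.111,28],[[0,191,-604],0.111,28],[[0,191,-604],0.111,28],[[0,191,-604],0.111,28],[[0,191,-604],0.111,28],[[0,191,-604],0.111,28],[[0,191,-604],0.111,28]]'

```text
time: 37.05
position: [0.6402, 0.2865, 0.2359]
tcp_rot: [1.274, 1.166, -1.273]
contact_force: [-0.5, 0.6, -1.5]
width: 0.383
```

Run:
```python
from h import *
plan(.640,.287,.0275,85)
W,c=wristcloud(); cv2.imwrite("pics/w15.png",c["pixels"][:,:,::-1])
```

```text
p [0.6402 0.2865 0.2359] xax [ 2.e-04  1.e-04 -1.e+00] jaw deg -95.0 shift mm [143.1  -0.3  -0.5] spin -0.0 q6 2.01 t 37.05
```

View pics/w15.png

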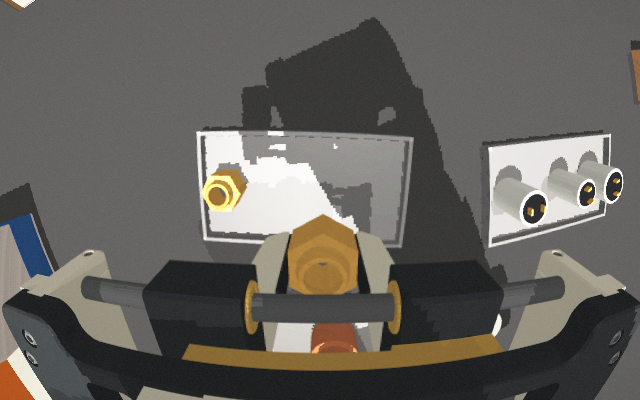

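Request:
play_rows --moves '[[[60,0,0],0,28],[[110,0,0],0,28],[[135,0,0],0,28],[[140,0,0],0,28],[[142,0,0],0,28],[[142,0,0],0,28],[[142,0,0],0,28],[[142,0,0],0,28]]'

```text
time: 38.1
position: [0.6403, 0.2869, 0.0944]
tcp_rot: [1.274, 1.166, -1.272]
contact_force: [0.2, -0.6, -1.0]
width: 0.385
```

Request:
play_rows --moves '[[[0.5,0,0],0,28],[[0.5,0,0],0,60],[[0.5,0,0],0,60],[[0.5,0,0],0,60],[[0.5,0,0],0,60],[[0.5,0,0],0,60],[[-20,0,0],0,60],[[-70,0,0],0,60],[[-130,0,0],0,93],[[-192,0,0],0,93],[[-192,0,0],0,93],[[-192,0,0],0,93],[[-192,0,0],0,93]]'

```text
time: 39.72
position: [0.6397, 0.2866, 0.2844]
tcp_rot: [1.271, 1.168, -1.275]
contact_force: [0.0, -0.9, -0.7]
width: 0.997
```

Run:
```python
from h import *
W,c=wristcloud(); cv2.imwrite("pics/w16.png",c["pixels"][:,:,::-1]); blobs(W,c["pixels"],lo=.022)
from rig import eyes,r
for n in("scene","side"):
    s=eyes.snapshot(n); cv2.imwrite("pics/%s16.png"%n,s["pixels"][:,:,::-1]); print(n); blobs(cloud(s),s["pixels"],lo=.017)
print(r.state()["position"])
```

```text
[631.  72.] 845 ztop 0.062 c 0.7942 -0.2073 r 0.026 [147. 104.  68.]
[567. 176.] 1828 ztop 0.066 c 0.6256 -0.0441 r 0.049 [163. 162. 152.]
[322. 181.] 735 ztop 0.044 c 0.6387 0.2873 r 0.014 [234. 186.  91.]
[234. 180.] 749 ztop 0.043 c 0.6498 0.3868 r 0.013 [255. 245. 141.]
[502. 190.] 1206 ztop 0.068 c 0.6142 0.0705 r 0.021 [164. 163. 153.]
[249. 342.] 1653 ztop 0.088 c 0.4356 0.4035 r 0.023 [170. 101.  69.]
[333. 337.] 1123 ztop 0.088 c 0.4413 0.2905 r 0.022 [137.  79.  53.]
scene
[320. 116.] 80 ztop 0.050 c 0.2024 0.5778 r 0.022 [145.  118.5  84.5]
[347. 148.] 733 ztop 0.087 c 0.4435 0.3447 r 0.081 [118.  79.  59.]
[413. 164.] 126 ztop 0.043 c 0.6506 0.3829 r 0.016 [150. 117.  67.]
[399. 177.] 138 ztop 0.043 c 0.6424 0.2833 r 0.013 [135.  106.5  62. ]
[352. 224.] 1031 ztop 0.065 c 0.6279 -0.0054 r 0.093 [141. 140. 134.]
[222. 229.] 302 ztop 0.042 c 0.3566 -0.1832 r 0.024 [ 50.5  92.5 187. ]
[200. 249.] 357 ztop 0.042 c 0.3622 -0.2654 r 0.023 [ 35. 176. 169.]
[378. 329.] 3673 ztop 0.071 c 0.7936 -0.2758 r 0.075 [239. 191. 129.]
side
[386. 159.] 179 ztop 0.046 c 0.3613 -0.2606 r 0.024 [ 99. 222. 214.]
[271. 183.] 570 ztop 0.068 c 0.6236 -0.0454 r 0.050 [180. 181. 176.]
[381. 179.] 238 ztop 0.045 c 0.3571 -0.1805 r 0.023 [ 80. 136. 249.]
[256. 217.] 321 ztop 0.069 c 0.6141 0.0716 r 0.020 [176. 176. 170.]
[324. 250.] 249 ztop 0.023 c 0.4232 0.0853 r 0.035 [224. 225. 219.]
[207. 287.] 235 ztop 0.046 c 0.6389 0.2868 r 0.014 [186. 148.  99.]
[284. 314.] 730 ztop 0.090 c 0.4394 0.2902 r 0.022 [215. 141. 105.]
[180. 323.] 255 ztop 0.046 c 0.6479 0.3900 r 0.017 [229. 187. 112.]
[264. 361.] 824 ztop 0.091 c 0.4362 0.4034 r 0.023 [236.  159.  120.5]
[0.6399547  0.2867206  0.28466238]
```

View pics/w16.png

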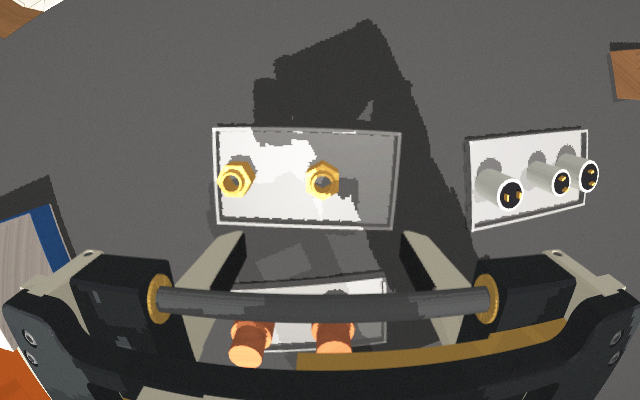

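View pics/scene16.png

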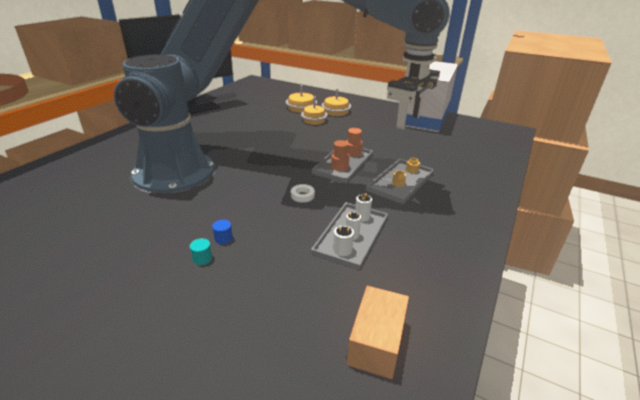

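The scene shows the stack at (341,155), the nut at (399,178) and the capacitors at (354,222) and (343,240), all in their trays. The tape roll at (302,193) hasn't moved and the gripper is clear of everything.

```bash
python3 -c "
from rig import r
print(r.sign_off())"
```

```text
the job is handed in; nothing more can be done
None
```

All five loose parts are in their trays and the job was handed in at about 40 s of the 128 s allowed; the sign-off reports no verdict.

- **Caps:** the large cap is on the cap tray floor with the small one on top. The stack top is at z ≈ 88 mm, level with the sample pair. The wrist camera put the two caps less than 1 mm apart in x and y.
- **Capacitors:** both stand upright on their tray floor. Slim is at about (0.622, -0.015) and wide at about (0.6265, -0.077).
- **Nut:** it stands neck up in its tray, with its top at z ≈ 44 mm.
- **Tape roll:** it was measured at the same spot before and after, at about (0.423, 0.085). The blue and turquoise caps were not touched.

The cameras disagreed with each other by 2–5 mm, well inside the tray tolerances. In the last scene view the two cap stacks merged into one blob, as did the three capacitors. I judged those from the wrist and side views, although in the side view the two loose capacitors also merged. No check failed.

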